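Sort the drill accessories into their trays

TASK

Clear up after drilling and sanding: put the two hole saws, the two sanding drums and the sanding pad away, each standing shank up in the big empty bay of the tray whose small end bay shows a sample of its kind. Set them down, do not drop them; do not push the freshly glued little house out of its place, and do not knock over the glue bottle.

Things in the scene. Friction and masses are not known exactly. Their poses are not given: they have to be found in the camera images.
- saw_large_mid (a point): the larger hole saw standing on the bench, shank up: red cup, 44 mm across and 40 mm high, with steel teeth at the bottom edge; on top a steel collar (19 mm across, 6 mm high) and a shank (10 mm across) up to 74 mm in all. The cup is gripped by its sides. The point is on its axis, half-way up the cup, 20 mm above its underside; z points up the shank. 60 to 150 g.
- saw_small_mid (a point): the smaller hole saw standing on the bench, shank up: red cup, 32 mm across and 40 mm high, with steel teeth at the bottom edge; on top a steel collar (19 mm across, 6 mm high) and a shank (10 mm across) up to 74 mm in all. The cup is gripped by its sides. The point is on its axis, half-way up the cup, 20 mm above its underside; z points up the shank. 60 to 150 g.
- drum_large_mid (a point): the larger sanding drum standing on the bench, shank up: blue abrasive cylinder, 40 mm across and 40 mm high, with black rubber top; above it a nut (13 mm across, 6 mm high) and a thin shank (6 mm) up to 74 mm in all. The cylinder is gripped by its sides. The point is on its axis, half-way up the cylinder, 20 mm above its underside; z points up the shank. 37 to 95 g.
- drum_small_mid (a point): the smaller sanding drum standing on the bench, shank up: blue abrasive cylinder, 30 mm across and 40 mm high, with black rubber top; above it a nut (13 mm across, 6 mm high) and a thin shank (6 mm) up to 74 mm in all. The cylinder is gripped by its sides. The point is on its axis, half-way up the cylinder, 20 mm above its underside; z points up the shank. 37 to 95 g.
- pad_mid (a point): sanding pad standing on the bench, shank up: disc 46 mm across and 8 mm thick, black rubber over a yellow abrasive sheet, with a black hub (26 mm across, from 8 to 30 mm above the underside) and a thin steel shank (6 mm) up to 54 mm in all. It is gripped by the hub. The point is on its axis, half-way up the hub, 19 mm above its underside; z points up the shank. 45 to 81 g.
- tray_saw_bay (a point): the hole saws' tray: fixed wooden tray, 112 x 192 mm, 20 mm high (walls 4 mm). A cross wall parts off a small end bay with a sample hole saw fixed upright; pieces go in the big bay, 104 (x) x 130 mm (y) inside, 16 mm deep. The point is the middle of the big floor, 4 mm above the bench; +y runs along the tray to the sample (94 mm away, 74 mm high), z up.
- tray_drum_bay (a point): the sanding drums' tray: fixed wooden tray, 112 x 192 mm, 20 mm high (walls 4 mm). A cross wall parts off a small end bay with a sample sanding drum fixed upright; pieces go in the big bay, 104 (x) x 130 mm (y) inside, 16 mm deep. The point is the middle of the big floor, 4 mm above the bench; +y runs along the tray to the sample (94 mm away, 74 mm high), z up.
- tray_pad_bay (a point): the sanding pads' tray: fixed wooden tray, 112 x 192 mm, 20 mm high (walls 4 mm). A cross wall parts off a small end bay with a sample sanding pad fixed upright; pieces go in the big bay, 104 (x) x 130 mm (y) inside, 16 mm deep. The point is the middle of the big floor, 4 mm above the bench; +y runs along the tray to the sample (94 mm away, 54 mm high), z up.
- house_mid (a point): little wooden house, loose, freshly glued, to be left in place: about 84 x 80 mm, 98 mm high, at the back between two trays. The point is on its middle axis 48 mm above the bench. The other bystanders near the pieces (bark-edged branch slices, chuck key, flat pencil, tape measure) are loose and at most 31 mm high.
- glue_mid (a point): white glue bottle with orange cap, loose, 48 mm across and 140 mm high, standing at the back between two trays, not to be knocked over. The point is on its axis half-way up.
There are look-alikes about, which are no part of the job. Of the things shaped like the part that bears glue_mid, the white one is meant.

How it is judged:
At the end, for the whole second after the job is handed in: All five pieces stand released, still and upright (within 0.12 rad) on the floor (within 6 mm) of the large bay of their own kind's tray, centre within 45 mm (x) and 58 mm (y) of its middle; the house within 20 mm of its start, the glue bottle upright (within 0.3 rad) (x of saw_large_mid in the frame of tray_saw_bay between -0.045 and 0.045 m and y of saw_large_mid in the frame of tray_saw_bay between -0.058 and 0.058 m and z of saw_large_mid in the frame of tray_saw_bay between 0.014 and 0.026 m and angle between each of saw_large_mid, saw_small_mid, drum_large_mid, drum_small_mid, pad_mid's own z axis and vertical below 0.12 rad and linear speed of each of saw_large, saw_small, drum_large, drum_small, pad below 0.02 m/s and x of saw_small_mid in the frame of tray_saw_bay between -0.045 and 0.045 m and y of saw_small_mid in the frame of tray_saw_bay between -0.058 and 0.058 m and z of saw_small_mid in the frame of tray_saw_bay between 0.014 and 0.026 m and x of drum_large_mid in the frame of tray_drum_bay between -0.045 and 0.045 m and y of drum_large_mid in the frame of tray_drum_bay between -0.058 and 0.058 m and z of drum_large_mid in the frame of tray_drum_bay between 0.014 and 0.026 m and x of drum_small_mid in the frame of tray_drum_bay between -0.045 and 0.045 m and y of drum_small_mid in the frame of tray_drum_bay between -0.058 and 0.058 m and z of drum_small_mid in the frame of tray_drum_bay between 0.014 and 0.026 m and x of pad_mid in the frame of tray_pad_bay between -0.045 and 0.045 m and y of pad_mid in the frame of tray_pad_bay between -0.058 and 0.058 m and z of pad_mid in the frame of tray_pad_bay between 0.013 and 0.025 m and angle between glue_mid's own z axis and vertical below 0.3 rad and distance of house_mid from where it was at the start of the episode below 0.02 m); the robot touches nothing.
It fails at once if a piece is dropped (falls free of the fingers faster than 0.7 m/s, a drop of about 25 mm) ((linear speed of saw_large above 0.7 m/s and contact force between the fingers and saw_large below 0.05 N) or (linear speed of saw_small above 0.7 m/s and contact force between the fingers and saw_small below 0.05 N) or (linear speed of drum_large above 0.7 m/s and contact force between the fingers and drum_large below 0.05 N) or (linear speed of drum_small above 0.7 m/s and contact force between the fingers and drum_small below 0.05 N) or (linear speed of pad above 0.7 m/s and contact force between the fingers and pad below 0.05 N)).
It fails at once if the freshly glued house is shifted by more than 20 mm (distance of house_mid from where it was at the start of the episode above 0.02 m).
It fails at once if the glue bottle is knocked over (angle between glue_mid's own z axis and vertical above 0.5 rad).
It also fails if it takes over 144 s, if anything falls off the work surface, if the arm or the gripper's body presses on something with over 40 N, if the wrist force passes 120 N, or if a joint passes its speed limit or range.

ROBOT

A 7-joint arm with a two-finger parallel gripper is mounted at the origin on the work surface. World frame = base frame: x ahead of the robot, y to its left, z up, the work surface at z = 0. Lengths are in m, angles in rad, forces in N, time in s.
With the tool pointing down it reaches from about 0.35 to 0.9 m from the base axis. Payload 19.9 kg.
Tool frame: the origin (TCP) lies at the very end of the fingers, on their centre line; the grasp point (between the pads) lies grip_depth behind it (grip_depth is the distance from the TCP to the grasp point, in m); z points along the fingers, y is the line along which they close (so a half turn about z gives the same grasp; the last joint's range is limited). The gripper opens to 85 mm and grips with 20 to 120 N. Pads are 22 mm wide; open, the fingers measure 114 mm over their backs; the gripper's body (76 mm by 85 mm) begins 54 mm behind the grasp point. The pads swing forward as they close: fully open they stand 13 mm farther back than shut.
Start: joints at [-1.242, 0.417, -0.01, 1.614, 0.005, 1.111, -0.053], TCP at [0.226, 0.583, 0.231] pointing down, gripper open.
Joint ranges: [-2.81, 2.81], [-0.39, 2.02], [-1.27, 1.25], [0.06, 2.57], [-1.19, 4.33], [0.19, 2], [-2.82, 2.82]. Speed limits (rad/s): [1.89, 1.89, 2.39, 2.39, 3.01, 3.01, 3.01].

INTERFACE

Orientations are given as a unit quaternion [w, x, y, z].
In Python, from rig import * gives the robot as it stands. The module is installed in compiled form; this text tells all that it offers.
- The arm moves only by the tool play_rows, never from a script. Its argument "deltas" is a list of rows, each a list of 7 numbers: the shift along the tool's x, y, z in mm, then the turn, a rotation vector about the tool's x, y, z in rad, then the opening, from 0 (shut) to 1 (fully open). In form: [[x, y, z, ax, ay, az, jaw], ...]. A call has 1 to 12 rows; each row is the pose to reach, as a shift and turn from the pose commanded when the call began, along the tool's axes at that moment; what a row does not reach only later rows make up. A row lasts 1/8 s, in which the tool goes at most 62.5 mm and 10.7 degrees, less where a joint would pass 70% of its speed; a pose out of reach is approached as far as the arm can. A call with a gripper value outside its range is refused whole. The fingers move at their own pace and stop on an object; "squeeze" is the grip in N (left out, the last holds). Time passes only in rows, so rows that repeat a pose let the fingers close. It gives the time, the measured TCP pose, the force, the opening and the grip force at its end, in the units of the state.
- read_state(): the state, without advancing time (a new reading comes with each control period).
- camera(name): name is "scene" or "side" or "wrist"; returns (picture, depth): 384x512x3 uint8, red, green, blue; 384x512 float32, m along the optical axis (not along the pixel's ray), 0 where there is no reading.
- get_calibration(name): a dict with "intrinsics" (3x3 intrinsics, pixels), "extrinsics" (4x4, takes a point from camera to world coordinates). Camera axes: x right, y down, z forward; pixel columns grow to the right and rows downward; lengths in m; the calibration is good to about 2 mm. A picture is of the moment at which its call begins: read the wrist's pose just before it. get_calibration takes no time and is no camera call; for the wrist camera it gives the pose at the moment of the call.
- close_job(): hands the job in; it is judged then, once.
The state is a dict: "time": time; "joints": joint angles; "qd": joint speeds; "tau": joint torques, N m; "eef_pos": TCP position; "orientation": TCP orientation; "ft_force": force on the tool from outside, world axes, zero at the start; "wrist_torque": the same for the moment, N m; "gripper_width": finger opening in m; "grip_force": force on a finger pad.
Only numpy, scipy, OpenCV 4.12 (cv2) and the standard library are available. Lean on these libraries where they do the work, as an engineer would, in place of code of your own. Each camera call takes 0.05 s, during which the arm holds its last target. There are 200 camera calls.

## Working session

There is one attempt and no reset: what is moved stays moved. The work goes in short steps, Python scripts to look and compute and a tool call to move; the robot and the scene stay as the last step left them, time stands still between calls to the robot, and variables do not carry over. Pictures are saved under pics/ and viewed, at most 14 in all, crops included, and the job is handed in when it is done.

Besides the shell and the picture viewer there is one more tool, called after "Emit:" by a JSON object that holds its "op" and its "data". play_rows: Moves the arm, as the interface text tells. Its arguments: {"type":"object","properties":{"deltas":{"type":"array"},"squeeze":{"type":"number"}},"required":["deltas"]}

```bash
mkdir -p pics; python3 - <<'E'
from rig import *
import cv2,numpy as np
s=read_state();print({k:np.round(v,3).tolist() for k,v in s.items()})
for n in("scene","side"):
    p,d=camera(n);cv2.imwrite(f"pics/{n}0.png",cv2.resize(p[:,:,::-1],(800,600),interpolation=cv2.INTER_CUBIC));np.savez(f"{n}0.npz",p=p,d=d)
    c=get_calibration(n);print(n,np.round(c["intrinsics"],1).tolist(),np.round(c["extrinsics"],3).tolist())
E
```

```text
{'time': 0.0, 'joints': [-1.242, 0.418, -0.01, 1.614, 0.005, 1.111, -0.053], 'qd': [-0.001, 0.0, -0.001, -0.002, -0.0, 0.001, -0.0], 'tau': [0.001, -86.447, 0.679, -43.49, 0.019, 0.008, 0.0], 'eef_pos': [0.226, 0.582, 0.231], 'orientation': [-0.0, 0.184, 0.983, -0.001], 'ft_force': [-0.717, 1.003, 1.132], 'wrist_torque': [-0.013, -0.02, -0.038], 'grip_force': 0.0, 'gripper_width': 0.085}
scene [[469.0, 0.0, 260.0], [0.0, 469.0, 191.0], [0.0, 0.0, 1.0]] [[0.413, 0.608, -0.678, 1.293], [0.911, -0.286, 0.298, -0.364], [-0.013, -0.74, -0.672, 0.808], [0.0, 0.0, 0.0, 1.0]]
side [[423.5, 0.0, 253.6], [0.0, 423.5, 192.5], [0.0, 0.0, 1.0]] [[0.715, -0.382, 0.586, -0.049], [-0.699, -0.406, 0.588, -0.606], [0.013, -0.83, -0.557, 0.635], [0.0, 0.0, 0.0, 1.0]]
```

View pics/scene0.png

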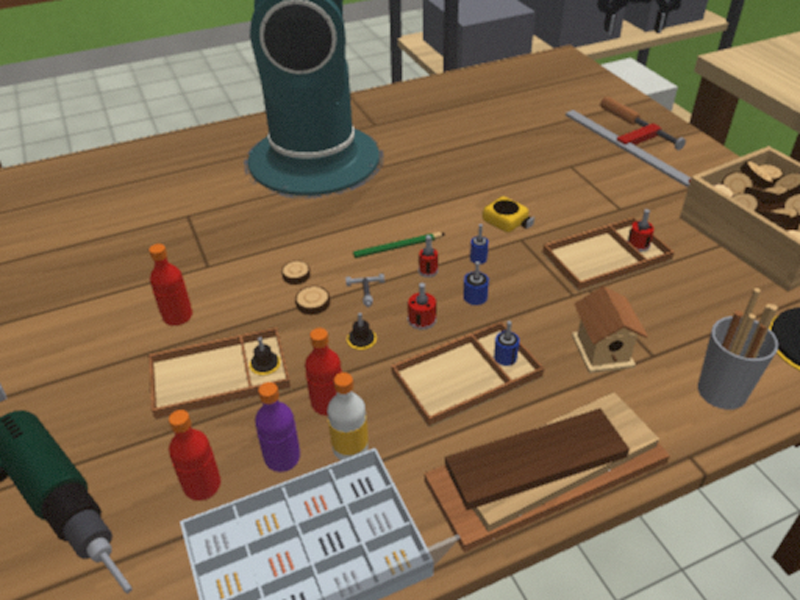

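View pics/side0.png

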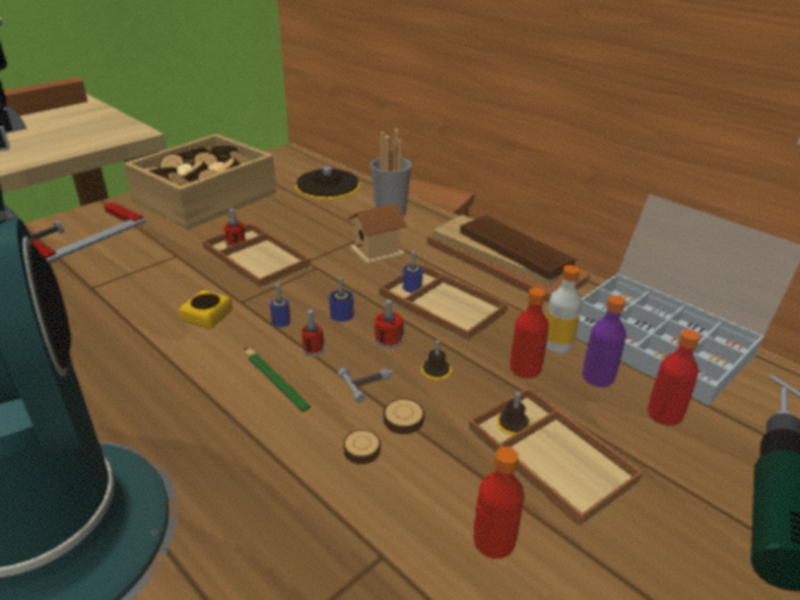

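The scene picture (800x600) shows the saw tray at (608,252), the drum tray at (467,370) and the pad tray at (220,370), each with a sample in its end bay. The loose pieces are:
- small saw (428,258)
- large saw (421,307)
- small drum (479,245)
- large drum (476,287)
- pad (361,332)

The bottle-shaped things are red (170,290), (322,372) and (194,458), purple (277,430) and white/yellow with an orange cap (347,415). The white one is the glue.

Next I fuse both depth clouds into a top view.

```bash
cat > h.py <<'E'
import cv2,numpy as np
from rig import *
def cloud(n,p,d,c=None):
    c=c or get_calibration(n);K=c["intrinsics"];T=np.array(c["extrinsics"])
    v,u=np.nonzero(d>0);z=d[v,u]
    P=np.c_[(u-K[0][2])/K[0][0]*z,(v-K[1][2])/K[1][1]*z,z]@T[:3,:3].T+T[:3,3]
    return P,p[v,u]
E
cat > m.py <<'E'
from h import *
from scipy.optimize import least_squares
A=[cloud(n,*[np.load(f"{n}0.npz")[k] for k in"pd"]) for n in("scene","side")]
for P,C in A:
    m=(abs(P[:,0]-.5)<.3)&(abs(P[:,1])<.3);print("bench z",np.median(P[m,2][abs(P[m,2])<.01]))
P=np.vstack([a[0] for a in A]);C=np.vstack([a[1] for a in A]);np.savez("cl.npz",P=P,C=C)
hsv=cv2.cvtColor(C[None],cv2.COLOR_RGB2HSV)[0].astype(int);h,s,v=hsv.T
def top(P,C):
    im=np.zeros((600,800,3),np.uint8);o=np.argsort(P[:,2]);x,y=P[o,0],P[o,1]
    r=((0.85-x)*1000).astype(int);c=((0.45-y)*1000*.9).astype(int);r=(r*.9).astype(int)
    k=(r>1)&(r<598)&(c>1)&(c<798)
    for a in(-1,0,1):
        for b in(-1,0,1): im[r[k]+a,c[k]+b]=C[o][k]
    return im
im=top(P,C)
for i in range(-4,5): cv2.putText(im,f"{i/10}",(int((.45-i/10)*900),595),0,.4,(255,255,255))
for i in range(2,9): cv2.putText(im,f"{i/10}",(0,int((.85-i/10)*900)),0,.4,(255,255,255))
cv2.imwrite("pics/top0.png",im[:,:,::-1])
E
python3 m.py
```

```text
bench z 0.0005780071289153144
bench z -0.000483495836490766
```

View pics/top0.png

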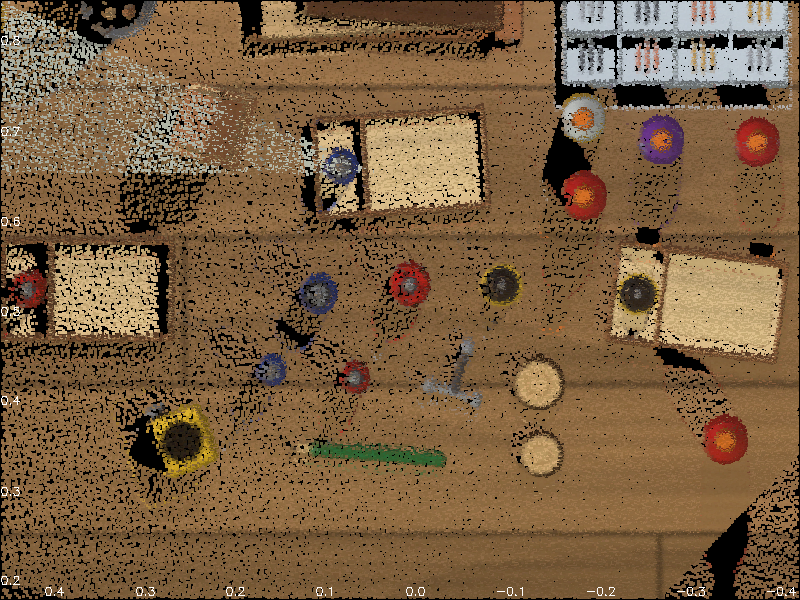

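The top view resolves everything: large drum (320,294), large saw (410,284), pad (501,284), small drum (272,370), small saw (354,376), and the bays at (107,290), (425,162) and (722,303). I'll now fit numbers.

```bash
cat > f.py <<'E'
from h import *
from scipy.optimize import least_squares
D=np.load("cl.npz");P,C=D["P"],D["C"]
w=lambda c,r:(.85-r/900,.45-c/900)
for n,px,R,z0,z1 in(("drumL",(320,294),.02,.006,.036),("sawL",(410,284),.022,.006,.036),("pad",(501,284),.013,.012,.028),("drumS",(272,370),.015,.006,.036),("sawS",(354,376),.016,.006,.036)):
    c=np.array(w(*px))
    for it in range(3):
        k=(np.hypot(*(P[:,:2]-c).T)<R+.008)&(P[:,2]>z0)&(P[:,2]<z1);Q=P[k,:2]
        r=least_squares(lambda q:np.hypot(*(Q-q).T)-R,c,loss="soft_l1",f_scale=.001);c=r.x
    k=(np.hypot(*(P[:,:2]-c).T)<.008)&(P[:,2]>.045)&(P[:,2]<.08)
    print(n,np.round(c,4),len(Q),"shank",np.round(P[k].mean(0),4),"top",P[k,2].max().round(3),"res",np.round(np.median(abs(r.fun)),4))
hsv=cv2.cvtColor(C[None],cv2.COLOR_RGB2HSV)[0].astype(int)
for n,px in(("saw",(107,290)),("drum",(425,162)),("pad",(722,303))):
    c=np.array(w(*px));k=(np.hypot(*(P[:,:2]-c).T)<.11)&(P[:,2]>.001)&(P[:,2]<.008)&(hsv[:,2]>135)&(hsv[:,1]<130)
    g=np.zeros((260,260),np.uint8);ij=((P[k,:2]-c+.13)*1000).astype(int);g[ij[:,0],ij[:,1]]=255
    g=cv2.morphologyEx(cv2.morphologyEx(g,cv2.MORPH_CLOSE,np.ones((7,7))),cv2.MORPH_OPEN,np.ones((25,25)))
    cs=max(cv2.findContours(g,0,1)[0],key=cv2.contourArea);(a,b),sz,an=cv2.minAreaRect(cs)
    print("bay",n,np.round([c[0]+b/1000-.13,c[1]+a/1000-.13],4),sz,an)
    k=(np.hypot(*(P[:,:2]-c).T)<.16)&(P[:,2]>.017)&(P[:,2]<.023)
    (b,a),sz,an=cv2.minAreaRect(P[k,:2].astype(np.float32));print("  outer",np.round((b,a),3),np.round(sz,3),round(an,1))
k=(abs(P[:,0]-.7)<.08)&(abs(P[:,1]-.2)<.08)&(P[:,2]>.025)&(P[:,2]<.12)
print("house",P[k].min(0),P[k].max(0))
for n,px in(("glue",(583,118)),("red",(583,195)),("red2",(725,438))):
    c=np.array(w(*px));k=(np.hypot(*(P[:,:2]-c).T)<.03)&(P[:,2]>.12);print(n,P[k].mean(0).round(3))
k=(abs(P[:,0]-.52)<.06)&(abs(P[:,1]-.42)<.03)&(P[:,2]>.05);print("sawsample",P[k].mean(0),P[k,2].max())
E
python3 f.py
```

```text
drumL [0.5237 0.0984] 290 shank [0.5238 0.0962 0.0575] top 0.076 res 0.0009
sawL [ 0.5342 -0.0034] 345 shank [ 0.5345 -0.0051  0.0596] top 0.076 res 0.0008
pad [ 0.5336 -0.1063] 118 shank [ 0.5343 -0.1078  0.0515] top 0.055 res 0.0008
drumS [0.4384 0.1507] 222 shank [0.4386 0.1487 0.0577] top 0.075 res 0.0008
sawS [0.4305 0.0574] 253 shank [0.4305 0.0557 0.0605] top 0.075 res 0.0009
bay saw [0.5238 0.3336] (96.0, 115.0) 90.0
  outer [0.485 0.344] [0.22  0.206] 88.6
bay drum [ 0.6696 -0.0187] (104.29032135009766, 124.37324523925781) 86.633544921875
  outer [ 0.666 -0.004] [0.311 0.212] 3.5
bay pad [ 0.5125 -0.3376] (158.8201446533203, 107.33892059326172) 6.613460063934326
  outer [ 0.52  -0.325] [0.193 0.312] 82.2
house [0.66096606 0.16185941 0.02510712] [0.76312683 0.26525459 0.09744467]
glue [ 0.719 -0.199  0.135]
red [ 0.633 -0.2    0.135]
red2 [ 0.36  -0.357  0.135]
sawsample [0.52894633 0.41896005 0.06306109] 0.07967705133888026
```

```bash
python3 -c "
import rig;print([n for n in dir(rig) if n[0]!='_']);print(getattr(rig,'grip_depth',None))"
```

```text
['IKError', 'camera', 'close_job', 'get_calibration', 'grip_depth', 'read_state']
0.0187
```

Emit:
{"op": "play_rows", "data": {"deltas": [[-354, -326, 31, 0, 0, 1.2, 1], [-354, -326, 31, 0, 0, 1.2, 1], [-354, -326, 31, 0, 0, 1.2, 1], [-354, -326, 31, 0, 0, 1.2, 1], [-354, -326, 31, 0, 0, 1.2, 1], [-354, -326, 31, 0, 0, 1.2, 1], [-354, -326, 31, 0, 0, 1.2, 1], [-354, -326, 31, 0, 0, 1.2, 1], [-354, -326, 31, 0, 0, 1.2, 1], [-354, -326, 31, 0, 0, 1.2, 1], [-354, -326, 31, 0, 0, 1.2, 1], [-354, -326, 31, 0, 0, 1.2, 1]], "squeeze": 40}}

```text
time: 1.6
eef_pos: [0.4379, 0.1515, 0.2003]
orientation: [-0.0, 0.706, 0.708, -0.0]
ft_force: [-0.3, 0.4, 0.5]
gripper_width: 0.0854
grip_force: 0.0
```

```bash
python3 - <<'E'
from h import *
c=get_calibration("wrist");p,d=camera("wrist")
K=c["intrinsics"];T=np.linalg.inv(c["extrinsics"])
im=p[:,:,::-1].copy()
for n,x,y,z in(("dS",.4384,.150,.074),("sS",.4305,.0565,.074),("dL",.5237,.0975,.074),("sL",.5343,-.004,.074),("dT",.6695,-.0187,.004)):
    q=T[:3,:3]@[x,y,z]+T[:3,3];u=K@(q/q[2]) if q[2]>0 else[0,0];print(n,u)
    cv2.circle(im,(int(u[0]),int(u[1])),3,(0,255,0),-1);cv2.putText(im,n,(int(u[0])+4,int(u[1])),0,.5,(0,255,0))
cv2.imwrite("pics/w1.png",cv2.resize(im,(800,600)))
E
```

```text
dS [251.61241001 185.5588436    1.        ]
sS [244.17291229 266.48742768   1.        ]
dL [332.20794013 233.24282513   1.        ]
sL [333.18687342 311.45137802   1.        ]
dT [413.96415958 284.61733891   1.        ]
```

View pics/w1.png

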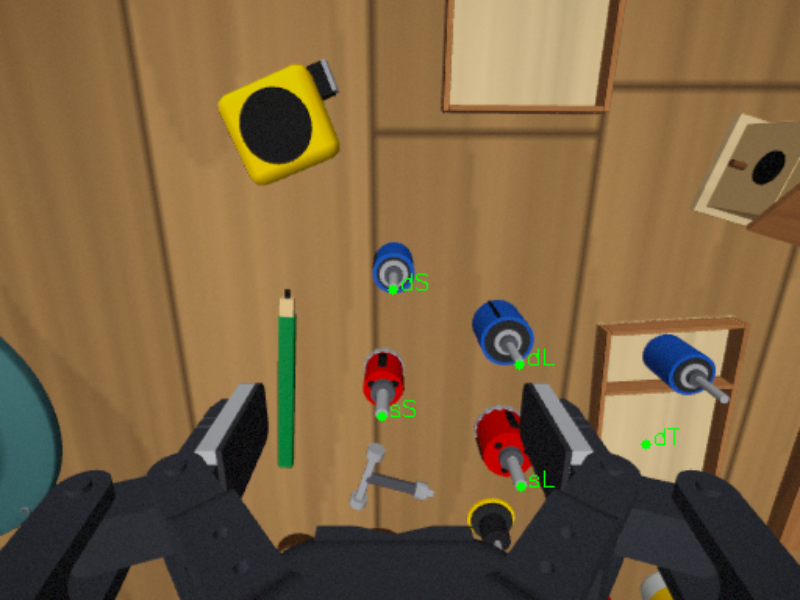

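The wrist view puts my marks on every shank tip: dS (393,290), dL (519,364), sS (382,415), sL (521,486). Sizes and kinds match, with the small drum between tape and pencil. Now I grasp the small drum.

Emit:
{"op": "play_rows", "data": {"deltas": [[-1, 1, 60, 0, 0, 0, 1], [-1, 1, 120, 0, 0, 0, 1], [-1, 1, 160, 0, 0, 0, 1], [-1, 1, 180, 0, 0, 0, 1], [-1, 1, 192, 0, 0, 0, 1], [-1, 1, 192, 0, 0, 0, 1], [-1, 1, 192, 0, 0, 0, 0], [-1, 1, 192, 0, 0, 0, 0], [-1, 1, 192, 0, 0, 0, 0], [-1, 1, 192, 0, 0, 0, 0], [-1, 1, 192, 0, 0, 0, 0], [-1, 1, 192, 0, 0, 0, 0]]}}

```text
time: 3.15
eef_pos: [0.4394, 0.15, 0.0088]
orientation: [0.0, 0.707, 0.707, 0.0]
ft_force: [-1.2, -0.5, 11.1]
gripper_width: 0.029
grip_force: 38.6
```

Emit:
{"op": "play_rows", "data": {"deltas": [[0, 0, -40, 0, 0, 0, 0], [0, 0, -90, 0, 0, 0, 0], [0, 0, -125, 0, 0, 0, 0], [-25, 40, -125, 0, 0, 0, 0], [-50, 80, -125, 0, 0, 0, 0], [-75, 120, -125, 0, 0, 0, 0], [-100, 160, -125, 0, 0, 0, 0], [-125, 200, -125, 0, 0, 0, 0], [-140, 228, -125, 0, 0, 0, 0], [-140, 228, -125, 0, 0, 0, 0], [-140, 228, -125, 0, 0, 0, 0]]}}

```text
time: 4.53
eef_pos: [0.6667, 0.0104, 0.1331]
orientation: [-0.0, 0.707, 0.708, -0.0]
ft_force: [0.3, 0.2, -0.1]
gripper_width: 0.0288
grip_force: 39.8
```

Emit:
{"op": "play_rows", "data": {"deltas": [[0, 0, 50, 0, 0, 0, 0], [0, 0, 95, 0, 0, 0, 0], [0, 0, 110, 0, 0, 0, 0], [0, 0, 115, 0, 0, 0, 0], [0, 0, 119, 0, 0, 0, 0], [0, 0, 120, 0, 0, 0, 0], [0, 0, 120, 0, 0, 0, 0]]}}

```text
time: 5.4
eef_pos: [0.6676, 0.0101, 0.014]
orientation: [0.0, 0.707, 0.707, 0.0]
ft_force: [-0.3, 0.8, -1.2]
gripper_width: 0.0282
grip_force: 39.8
```

Emit:
{"op": "play_rows", "data": {"deltas": [[0, 0, 0, 0, 0, 0, 0.5], [0, 0, 0, 0, 0, 0, 0.65], [0, 0, 0, 0, 0, 0, 0.65], [0, 0, 0, 0, 0, 0, 0.65], [0, 0, -20, 0, 0, 0, 0.65], [0, 0, -60, 0, 0, 0, 0.65], [0, 0, -110, 0, 0, 0, 0.65], [0, 0, -150, 0, 0, 0, 0.65], [0, 0, -150, 0, 0, 0, 0.65]]}}

```text
time: 6.52
eef_pos: [0.6689, 0.0098, 0.1682]
orientation: [0.002, 0.707, 0.707, 0.002]
ft_force: [-0.2, 0.1, -1.0]
gripper_width: 0.0551
grip_force: 0.0
```

Emit:
{"op": "play_rows", "data": {"deltas": [[40, -62, 0, 0, 0, 0, 1], [80, -124, 0, 0, 0, 0, 1], [88, -144, 0, 0, 0, 0, 1], [88, -144, 0, 0, 0, 0, 1], [88, -144, 0, 0, 0, 0, 1], [88, -144, 0, 0, 0, 0, 1]]}}

```text
time: 7.28
eef_pos: [0.5239, 0.0971, 0.1633]
orientation: [0.0, 0.707, 0.707, -0.0]
ft_force: [-0.1, 0.1, 0.0]
gripper_width: 0.0859
grip_force: 0.0
```

```bash
python3 - <<'E'
from h import *
from scipy.optimize import least_squares
p,d=camera("scene");P,C=cloud("scene",p,d)
cv2.imwrite("pics/s2.png",p[140:300,200:400,::-1].repeat(4,0).repeat(4,1)[:600])
k=(np.hypot(P[:,0]-.6676,P[:,1]-.0101)<.03)&(P[:,2]>.045)&(P[:,2]<.09)
print(P[k].mean(0),P[k].max(0),P[k].min(0))
print(read_state()["eef_pos"])
E
```

```text
[0.6703163  0.00831705 0.05474968] [0.6844425  0.02104282 0.07917343] [ 0.65672535 -0.00292895  0.04506103]
[0.52382265 0.09712252 0.16324345]
```

View pics/s2.png

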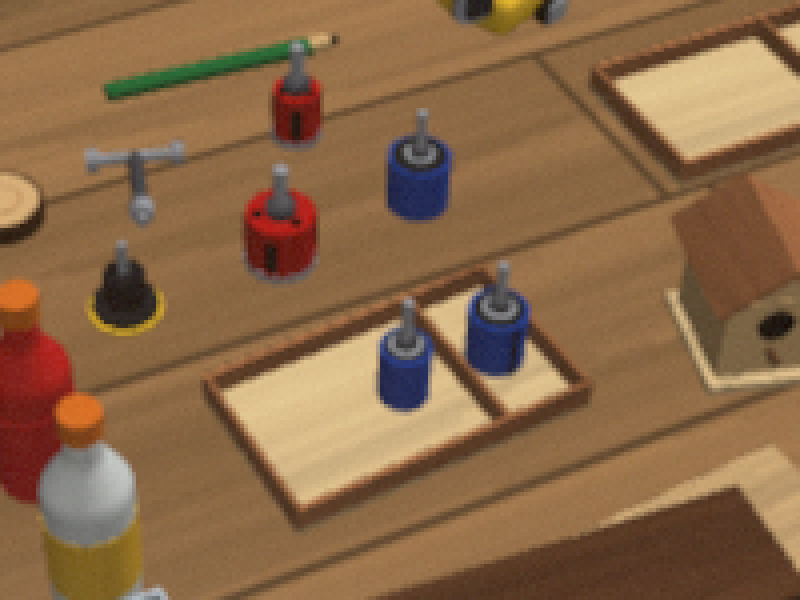

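The small drum stands in the big bay at crop (405,370), next to the cross wall as intended. Next is the large drum.

Emit:
{"op": "play_rows", "data": {"deltas": [[0, 0, 60, 0, 0, 0, 1], [0, 0, 110, 0, 0, 0, 1], [0, 0, 140, 0, 0, 0, 1], [0, 0, 155, 0, 0, 0, 1], [0, 0, 155, 0, 0, 0, 1], [0, 0, 155, 0, 0, 0, 0], [0, 0, 155, 0, 0, 0, 0], [0, 0, 155, 0, 0, 0, 0], [0, 0, 155, 0, 0, 0, 0], [0, 0, 155, 0, 0, 0, 0], [0, 0, 155, 0, 0, 0, 0]]}}

```text
time: 8.7
eef_pos: [0.5237, 0.0981, 0.0093]
orientation: [0.0, 0.707, 0.707, 0.001]
ft_force: [-2.6, 0.1, 10.9]
gripper_width: 0.0389
grip_force: 38.9
```

Emit:
{"op": "play_rows", "data": {"deltas": [[0, 0, -40, 0, 0, 0, 0], [0, 0, -90, 0, 0, 0, 0], [0, 0, -125, 0, 0, 0, 0], [-35, 36, -125, 0, 0, 0, 0], [-70, 72, -125, 0, 0, 0, 0], [-105, 108, -125, 0, 0, 0, 0], [-146, 148, -125, 0, 0, 0, 0], [-146, 148, -125, 0, 0, 0, 0], [-146, 148, -125, 0, 0, 0, 0]]}}

```text
time: 9.82
eef_pos: [0.671, -0.0477, 0.1332]
orientation: [-0.0, 0.707, 0.707, -0.0]
ft_force: [-1.0, 1.2, -0.2]
gripper_width: 0.0388
grip_force: 40.9
```

Emit:
{"op": "play_rows", "data": {"deltas": [[0, 0, 50, 0, 0, 0, 0], [0, 0, 95, 0, 0, 0, 0], [0, 0, 110, 0, 0, 0, 0], [0, 0, 115, 0, 0, 0, 0], [0, 0, 119, 0, 0, 0, 0], [0, 0, 120, 0, 0, 0, 0], [0, 0, 120, 0, 0, 0, 0]]}}

```text
time: 10.7
eef_pos: [0.6717, -0.048, 0.0141]
orientation: [0.0, 0.707, 0.707, 0.0]
ft_force: [-0.5, 0.4, 0.2]
gripper_width: 0.0387
grip_force: 40.9
```

Emit:
{"op": "play_rows", "data": {"deltas": [[0, 0, 0, 0, 0, 0, 0.6], [0, 0, 0, 0, 0, 0, 0.7], [0, 0, 0, 0, 0, 0, 0.7], [0, 0, 0, 0, 0, 0, 0.7], [0, 0, -20, 0, 0, 0, 0.7], [0, 0, -60, 0, 0, 0, 0.7], [0, 0, -110, 0, 0, 0, 0.7], [0, 0, -150, 0, 0, 0, 1], [20, -60, -150, 0, 0, 0, 1], [40, -120, -150, 0, 0, 0, 1], [44, -137, -150, 0, 0, 0, 1], [44, -137, -150, 0, 0, 0, 1]]}}

```text
time: 12.2
eef_pos: [0.5338, -0.0036, 0.1649]
orientation: [0.0, 0.707, 0.708, 0.001]
ft_force: [0.9, -0.3, 0.2]
gripper_width: 0.0852
grip_force: 0.0
```

Emit:
{"op": "play_rows", "data": {"deltas": [[0, 0, 60, 0, 0, 0, 1], [0, 0, 110, 0, 0, 0, 1], [0, 0, 140, 0, 0, 0, 1], [0, 0, 155, 0, 0, 0, 1], [0, 0, 155, 0, 0, 0, 1], [0, 0, 155, 0, 0, 0, 0], [0, 0, 155, 0, 0, 0, 0], [0, 0, 155, 0, 0, 0, 0], [0, 0, 155, 0, 0, 0, 0], [0, 0, 155, 0, 0, 0, 0], [0, 0, 155, 0, 0, 0, 0]]}}

```text
time: 13.58
eef_pos: [0.5349, -0.004, 0.0094]
orientation: [0.0, 0.707, 0.708, 0.001]
ft_force: [-3.2, 1.3, 13.1]
gripper_width: 0.0433
grip_force: 39.0
```

Emit:
{"op": "play_rows", "data": {"deltas": [[0, 0, -40, 0, 0, 0, 0], [0, 0, -90, 0, 0, 0, 0], [0, 0, -125, 0, 0, 0, 0], [45, -2, -125, 0, 0, 0, 0], [95, -4, -125, 0, 0, 0, 0], [145, -6, -125, 0, 0, 0, 0], [195, -8, -125, 0, 0, 0, 0], [245, -9, -125, 0, 0, 0, 0], [295, -9, -125, 0, 0, 0, 0], [335, -9, -125, 0, 0, 0, 0], [364, -9, -125, 0, 0, 0, 0], [364, -9, -125, 0, 0, 0, 0]]}}

```text
time: 15.08
eef_pos: [0.524, 0.3624, 0.1334]
orientation: [-0.0, 0.706, 0.709, 0.0]
ft_force: [0.8, -0.3, -0.8]
gripper_width: 0.0427
grip_force: 41.3
```

Emit:
{"op": "play_rows", "data": {"deltas": [[0, 0, 0, 0, 0, 0, 0], [0, 0, 50, 0, 0, 0, 0], [0, 0, 95, 0, 0, 0, 0], [0, 0, 110, 0, 0, 0, 0], [0, 0, 115, 0, 0, 0, 0], [0, 0, 119, 0, 0, 0, 0], [0, 0, 120, 0, 0, 0, 0], [0, 0, 120, 0, 0, 0, 0]]}}

```text
time: 16.08
eef_pos: [0.5252, 0.3602, 0.014]
orientation: [0.0, 0.707, 0.708, 0.0]
ft_force: [-0.3, 0.9, -0.8]
gripper_width: 0.0425
grip_force: 41.3
```

Emit:
{"op": "play_rows", "data": {"deltas": [[0, 0, 0, 0, 0, 0, 0.6], [0, 0, 0, 0, 0, 0, 0.7], [0, 0, 0, 0, 0, 0, 0.7], [0, 0, 0, 0, 0, 0, 0.7], [0, 0, -20, 0, 0, 0, 0.7], [0, 0, -60, 0, 0, 0, 0.7], [0, 0, -110, 0, 0, 0, 0.7], [0, 0, -150, 0, 0, 0, 1], [-60, -19, -150, 0, 0, 0, 1], [-120, -38, -150, 0, 0, 0, 1], [-180, -57, -150, 0, 0, 0, 1], [-240, -76, -150, 0, 0, 0, 1]]}}

```text
time: 17.58
eef_pos: [0.449, 0.1197, 0.1645]
orientation: [-0.0, 0.707, 0.707, 0.001]
ft_force: [1.6, -0.8, 0.2]
gripper_width: 0.0853
grip_force: 0.0
```

Emit:
{"op": "play_rows", "data": {"deltas": [[-64, -19, 0, 0, 0, 0, 1], [-64, -19, 0, 0, 0, 0, 1], [-64, -19, 0, 0, 0, 0, 1]]}}

```text
time: 17.95
eef_pos: [0.4311, 0.0577, 0.1642]
orientation: [0.0, 0.707, 0.707, 0.001]
ft_force: [0.9, 0.3, 0.3]
gripper_width: 0.0851
grip_force: 0.0
```

Emit:
{"op": "play_rows", "data": {"deltas": [[0, 0, 60, 0, 0, 0, 1], [0, 0, 110, 0, 0, 0, 1], [0, 0, 140, 0, 0, 0, 1], [0, 0, 155, 0, 0, 0, 1], [0, 0, 155, 0, 0, 0, 1], [0, 0, 155, 0, 0, 0, 0], [0, 0, 155, 0, 0, 0, 0], [0, 0, 155, 0, 0, 0, 0], [0, 0, 155, 0, 0, 0, 0], [0, 0, 155, 0, 0, 0, 0], [0, 0, 155, 0, 0, 0, 0]]}}

```text
time: 19.32
eef_pos: [0.4312, 0.0577, 0.009]
orientation: [0.0, 0.707, 0.707, 0.001]
ft_force: [-3.8, 0.5, 14.7]
gripper_width: 0.0307
grip_force: 38.4
```

Emit:
{"op": "play_rows", "data": {"deltas": [[0, 0, -40, 0, 0, 0, 0], [0, 0, -90, 0, 0, 0, 0], [0, 0, -125, 0, 0, 0, 0], [45, 18, -125, 0, 0, 0, 0], [90, 36, -125, 0, 0, 0, 0], [135, 54, -125, 0, 0, 0, 0], [180, 72, -125, 0, 0, 0, 0], [220, 86, -125, 0, 0, 0, 0], [245, 95, -125, 0, 0, 0, 0], [245, 95, -125, 0, 0, 0, 0], [245, 95, -125, 0, 0, 0, 0]]}}

```text
time: 20.7
eef_pos: [0.5253, 0.3017, 0.1333]
orientation: [0.0, 0.707, 0.707, -0.0]
ft_force: [0.1, -0.1, -0.9]
gripper_width: 0.0305
grip_force: 40.1
```

Emit:
{"op": "play_rows", "data": {"deltas": [[0, 0, 0, 0, 0, 0, 0], [0, 0, 50, 0, 0, 0, 0], [0, 0, 95, 0, 0, 0, 0], [0, 0, 110, 0, 0, 0, 0], [0, 0, 115, 0, 0, 0, 0], [0, 0, 119, 0, 0, 0, 0], [0, 0, 120, 0, 0, 0, 0], [0, 0, 120, 0, 0, 0, 0]]}}

```text
time: 21.7
eef_pos: [0.5258, 0.3028, 0.014]
orientation: [0.0, 0.707, 0.707, 0.0]
ft_force: [-0.3, -0.1, -1.3]
gripper_width: 0.031
grip_force: 40.2
```

Emit:
{"op": "play_rows", "data": {"deltas": [[0, 0, 0, 0, 0, 0, 0.5], [0, 0, 0, 0, 0, 0, 0.65], [0, 0, 0, 0, 0, 0, 0.65], [0, 0, 0, 0, 0, 0, 0.65], [0, 0, -20, 0, 0, 0, 0.65], [0, 0, -60, 0, 0, 0, 0.65], [0, 0, -110, 0, 0, 0, 0.65], [0, 0, -150, 0, 0, 0, 1], [0, 0, -150, 0, 0, 0, 1]]}}

```text
time: 22.82
eef_pos: [0.5269, 0.3032, 0.1677]
orientation: [0.0, 0.707, 0.707, 0.003]
ft_force: [0.2, 0.0, -0.0]
gripper_width: 0.0852
grip_force: 0.0
```

Emit:
{"op": "play_rows", "data": {"deltas": [[-60, 2, 0, 0, 0, 0, 1], [-120, 4, 0, 0, 0, 0, 1], [-180, 6, 0, 0, 0, 0, 1], [-240, 8, 0, 0, 0, 0, 1], [-300, 8, 0, 0, 0, 0, 1], [-360, 8, 0, 0, 0, 0, 1], [-410, 8, 0, 0, 0, 0, 1], [-410, 8, 0, 0, 0, 0, 1], [-410, 8, 0, 0, 0, 0, 1]]}}

```text
time: 23.95
eef_pos: [0.5337, -0.1071, 0.1634]
orientation: [-0.0, 0.707, 0.707, 0.0]
ft_force: [0.0, 1.2, 0.4]
gripper_width: 0.0854
grip_force: 0.0
```

```bash
python3 - <<'E'
from h import *
s=read_state();print(s["eef_pos"])
for n in("scene","side"):
    p,d=camera(n);P,C=cloud(n,p,d)
    for m,x,y in(("sL",.525,.360),("sS",.526,.303),("dL",.6717,-.048),("dS",.6676,.0101)):
        k=(np.hypot(P[:,0]-x,P[:,1]-y)<.012)&(P[:,2]>.052)&(P[:,2]<.09)
        print(n,m,len(P[k]),P[k].mean(0).round(4) if k.any() else"",P[k,2].max().round(4) if k.any() else "")
    cv2.imwrite(f"pics/{n}3.png",cv2.resize(p[100:300,60:500,::-1] if n=="scene" else p[110:350,110:430,::-1],(800,400) if n=="scene" else (800,600)))
E
```

```text
[ 0.53372144 -0.10708558  0.16335063]
scene sL 34 [0.528  0.358  0.0683] 0.0803
scene sS 37 [0.5292 0.3    0.0663] 0.0794
scene dL 30 [ 0.6746 -0.0494  0.0669] 0.079
scene dS 30 [0.6702 0.0094 0.067 ] 0.0809
side sL 31 [0.5235 0.3579 0.0658] 0.0788
side sS 32 [0.5248 0.3008 0.0665] 0.0793
side dL 26 [ 0.6702 -0.0489  0.0657] 0.0785
side dS 24 [0.6665 0.0097 0.0669] 0.0779
```

View pics/side3.png

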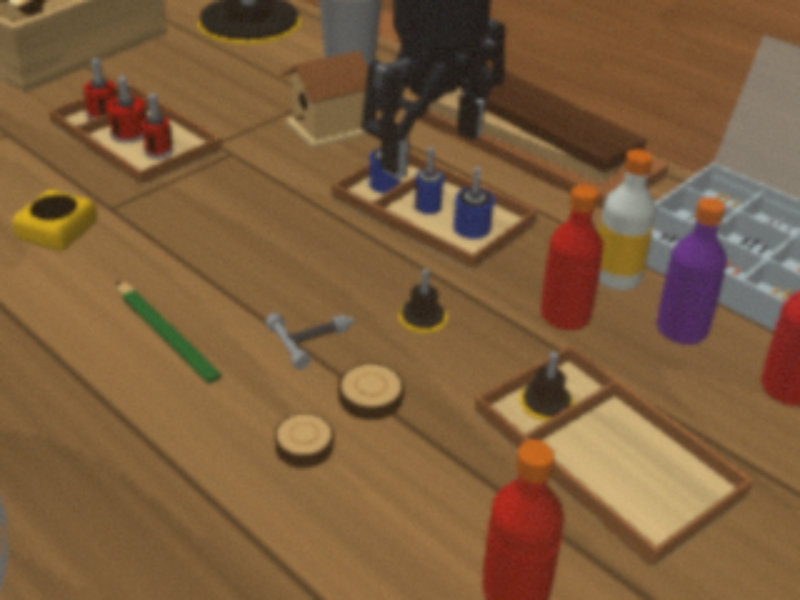

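All four pieces stand upright in their bays: saws at (125,115) and (155,130), drums at (428,190) and (472,215). The house and bottles are untouched, and the pad waits at (424,300). Now the pad.

Emit:
{"op": "play_rows", "data": {"deltas": [[0, 0, 60, 0, 0, 0, 1], [0, 0, 110, 0, 0, 0, 1], [0, 0, 140, 0, 0, 0, 1], [0, 0, 153, 0, 0, 0, 1], [0, 0, 153, 0, 0, 0, 1], [0, 0, 153, 0, 0, 0, 0], [0, 0, 153, 0, 0, 0, 0], [0, 0, 153, 0, 0, 0, 0], [0, 0, 153, 0, 0, 0, 0], [0, 0, 153, 0, 0, 0, 0], [0, 0, 153, 0, 0, 0, 0]]}}

```text
time: 25.42
eef_pos: [0.5342, -0.1074, 0.011]
orientation: [0.0, 0.707, 0.707, 0.0]
ft_force: [-2.8, 1.6, 10.8]
gripper_width: 0.0246
grip_force: 38.7
```

Emit:
{"op": "play_rows", "data": {"deltas": [[0, 0, -40, 0, 0, 0, 0], [0, 0, -90, 0, 0, 0, 0], [0, 0, -125, 0, 0, 0, 0], [-45, -4, -125, 0, 0, 0, 0], [-90, -8, -125, 0, 0, 0, 0], [-135, -12, -125, 0, 0, 0, 0], [-180, -16, -125, 0, 0, 0, 0], [-220, -20, -125, 0, 0, 0, 0], [-242, -22, -125, 0, 0, 0, 0], [-242, -22, -125, 0, 0, 0, 0], [-242, -22, -125, 0, 0, 0, 0]]}}

```text
time: 26.8
eef_pos: [0.5123, -0.3486, 0.1352]
orientation: [-0.0, 0.707, 0.708, 0.0]
ft_force: [0.4, 0.7, -0.9]
gripper_width: 0.0243
grip_force: 39.7
```

Emit:
{"op": "play_rows", "data": {"deltas": [[0, 0, 0, 0, 0, 0, 0], [0, 0, 50, 0, 0, 0, 0], [0, 0, 95, 0, 0, 0, 0], [0, 0, 110, 0, 0, 0, 0], [0, 0, 115, 0, 0, 0, 0], [0, 0, 119, 0, 0, 0, 0], [0, 0, 120, 0, 0, 0, 0], [0, 0, 120, 0, 0, 0, 0]]}}

```text
time: 27.8
eef_pos: [0.5125, -0.3496, 0.016]
orientation: [0.0, 0.707, 0.707, 0.0]
ft_force: [0.3, 0.1, -1.2]
gripper_width: 0.0243
grip_force: 39.8
```

Emit:
{"op": "play_rows", "data": {"deltas": [[0, 0, 0, 0, 0, 0, 0.5], [0, 0, 0, 0, 0, 0, 0.65], [0, 0, 0, 0, 0, 0, 0.65], [0, 0, 0, 0, 0, 0, 0.65], [0, 0, -20, 0, 0, 0, 0.65], [0, 0, -60, 0, 0, 0, 0.65], [0, 0, -110, 0, 0, 0, 0.65], [0, 0, -150, 0, 0, 0, 0.65], [100, 0, -180, 0, 0, 0, 0.65], [200, 0, -200, 0, 0, 0, 0.65], [200, 0, -200, 0, 0, 0, 0.65], [200, 0, -200, 0, 0, 0, 0.65]]}}

```text
time: 29.3
eef_pos: [0.5124, -0.1458, 0.2173]
orientation: [0.0, 0.705, 0.709, 0.001]
ft_force: [0.7, -0.3, -0.7]
gripper_width: 0.0558
grip_force: 0.0
```

```bash
python3 - <<'E'
from h import *
p,d=camera("scene");P,C=cloud("scene",p,d)
k=(np.hypot(P[:,0]-.512,P[:,1]+.349)<.02)&(P[:,2]>.036)&(P[:,2]<.09);print(P[k].mean(0),P[k,2].max())
cv2.imwrite("pics/s4.png",cv2.resize(p[120:360,80:450,::-1],(800,520)))
E
```

```text
[ 0.51729341 -0.34950104  0.04509793] 0.058808831602050526
```

View pics/s4.png

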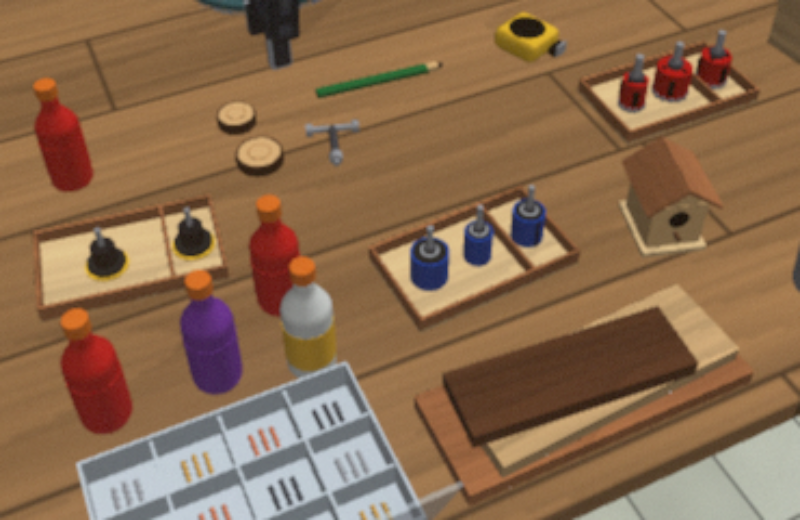

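All five stand in their own bays: pad (105,255), drums (429,260) and (478,237), saws (633,85) and (673,72). The house and bottles are undisturbed, so I'm handing in.

```bash
python3 -c "
from rig import *
print(close_job())"
```

```text
the job is handed in; nothing more can be done
None
```

I put all five pieces away shank up in the bays of their own kind's trays, left the house and glue bottle undisturbed, and handed the job in after about 29 s of robot time; no verdict came back.

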